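# Fit the spacer blade in the glazing stand

## Robot

A 6-joint arm with a two-finger parallel gripper is mounted at the origin on the work surface. World frame = base frame: x ahead of the robot, y to its left, z up, the work surface at z = 0. Lengths are in m, angles in degrees, forces in N, time in s.
With the tool pointing down it reaches from about 0.35 to 0.875 m from the base axis. Payload 4.2 kg.
Tool frame: the origin (TCP) lies midway between the tips of the shut fingers; the grasp point (between the pads) lies 19 mm behind it; y points along the fingers, z is the direction in which the jaws open and shut, and the axes are right-handed (so a half turn about y gives the same grasp; the last joint's range is limited). The gripper opens to 87 mm and grips with 3 to 60 N. Pads are 19 mm wide; open, the fingers measure 117 mm over their backs; the gripper's body (75 mm by 190 mm) begins 51 mm behind the grasp point.
Start: joints at [79.332, 22.042, 0.453, 0, -68.411, -14.817], TCP at [0.269, 0.564, 0.19] pointing down, gripper open.
Joint ranges: [-179.83, 179.83], [-69.29, 118.12], [-61.27, 80.66], [-181.25, 117.63], [-171.15, -9.14], [-177.46, 177.46]. Speed limits (degrees/s): [159.86, 159.86, 180, 180, 180, 180].

## Interface

Orientations are given as [roll, pitch, yaw] about the fixed x, y, z axes, in that order (R = Rz(yaw) Ry(pitch) Rx(roll)).
In Python, from workcell import env gives the robot as it stands. The module is installed in compiled form; this text tells all that it offers. Calls block until the motion is done:
- env.goto(position, orientation): joint-space move of the TCP to a pose.
- env.move_straight(position, rotation=None, rate=0.15, force_limit=None): straight line of the TCP; rotation=None keeps the orientation; rate is the mean speed in m/s. With force_limit (N) it stops when the force on the tool has changed by that much, and returns True; else False.
- env.set_joints(angles): joint-space move.
- env.gripper_to(opening, grasp_force=None): opening from 0.0 (shut) to 1.0 (fully open); grasp_force is the grip in N (None keeps the last); returns when the fingers have stopped.
- env.dwell(seconds).
- env.inverse_kinematics(position, orientation): joint angles nearest the present ones, or None.
- env.read_state(): the state.
- env.grab_frame(name): name is "scene" or "top"; returns a dict with "image" (420x560x3 uint8, blue, green, red), "fx", "fy", "cx", "cy" (pixels), "position" and "orientation" of the camera in the world. Camera axes: x right, y up, looking along -z (the intrinsics and any distortion apply to the point x, -y, -z); pixel columns grow to the right and rows downward; lengths in m; the calibration is good to about 2 mm. A picture is of the moment at which its call begins. There is no depth.
A pose or a line that the arm cannot do raises env.Unreachable and nothing moves.
- env.close_job(): hands the job in, once; it reports no verdict.
Trained networks look in a picture, given as the dict that the camera call returned (one of the last four; its "shot" number tells which), for a name from the list of things; names that differ only in an ending like _2 or _b are one class to them, and where a whole thing is asked for, a point or a joint stands for the part that bears it (a point fixed in the world has none). Each returns a list of dicts, best first, with "score" (0 to 1); they miss things now and then, are a little off and sometimes report something else, mostly with a low value. They report only what shows in the picture. A call takes as long as a camera call. They do not tell look-alikes from the thing itself.
- env.search_frame(picture, thing): "xyz" ([x, y, z] in m, in world coordinates, good to about 4 mm: the middle of the surface that is visible of it).
- env.trace(picture, thing): "mask" (420x560 bool, what is visible of it).
The state is a dict: "clock": time; "joint_positions": joint angles; "qvel": joint speeds; "joint_torque": joint torques, N m; "position": TCP position; "tool_rot": TCP orientation; "force": force on the tool from outside, world axes, zero at the start; "wrist_torque": the same for the moment, N m; "opening": opening from 0.0 (shut) to 1.0 (fully open).
Only numpy, scipy, OpenCV 4.12 (cv2) and the standard library are available. Lean on these libraries where they do the work, as an engineer would, in place of code of your own. Each camera call takes 0.05 s, during which the arm holds its last target.

## Task

The glass of the display mount needs its spacer: lift the long, narrow blade up and off its hook on the rack and slide it, handle up, down into the slot between the glass and the board of the glazing stand, gently, until you feel it press onto the sprung stop hidden in the slot; only then let go, so that it stands in the slot on the stop. Do not force it, do not drop it in, and leave the short, wide blade hanging and the other things where they are.

Things in the scene. Friction and masses are not known exactly. Their poses are not given: they have to be found in the camera images.
- long_blade: Long, narrow steel blade hanging upright on either rack peg; 185 mm long, about 0.22 kg (+-20%). Origin: middle of its foot; x thickness, y width, z up; symmetric. Blade 36 wide, 7 thick to z=100; eye (through along x) 24 wide, z=100 to 130; steel bar to z=140; wooden handle tab 24 wide, 10 thick, z=140 to 185. Hangs by the top of its eye, thickness along the peg, 30 mm in front of the rack's bar.
- long_handle (a point): Point on the long blade, in the middle of its handle tab's thickness and width, 165 mm above its foot, 20 mm below the tab's top. Good place to pinch the 10 mm thickness from above.
- short_blade: The short, wide steel blade with the same handle tab and eye, on the rack's other peg; 76 wide, 7 thick, 140 long in all (too wide for the slot). Same axes; origin at the middle of its foot; eye z = 55 to 85, handle tab z = 95 to 140. Stays hanging.
- rack: Hanging rack, fixed, origin under its bar, on the table: wood base 130 x 220 x 12 mm (x -85 to 45), posts at x = 0, y = +-25, bar 12 mm thick along y (+-76) at height 190. Two pegs, 8 mm thick, axis z = 190, y = +-60, run 55 mm along -x to a turned-up tip (top z = 202).
- pegs (a point): Point midway between the two upturned peg tips, 55 mm in front of the bar, at peg axis height (190 mm); axes as the rack. A hanging blade must rise at least 9 mm to pass over its tip, and at most 21 mm or its eye's lower edge meets the peg; then it comes off along the rack's -x by 45 mm or more.
- stand: Glazing stand, fixed: wood base 130 x 210 x 12 mm; upright glass sheet (towards -x) and white board (towards +x), 190 mm wide, form a gap closed by wood strips left and right. Origin mid underside, on the table; x across the gap, y along it. Two metal lips on top flare at 45 degrees to about 28 mm apart, upper edges 110 mm above the table.
- slot (a point): Middle of the slot's mouth, 100 mm above the table, just below the flared lips; x across, y along, z up. Slot 12 mm (x) by 66 mm (y). In it, at an unknown depth of 40 to 70 mm below this point (new each time), lies the stop: a pad on a spring of 1 N per mm, 8 mm travel, then solid. Find it by feel.
- pad (a joint): Compression of the sprung stop pad, m: 0 free, 0.008 fully down; about 0.002 under the blade's own weight. Says nothing of the pad's depth.
- weight: Padded block weight, dark green, 55 x 70 x 45 mm high, 0.6 kg. Bystander. Loose; origin at the middle of its underside.
- jar: White plastic jar, 44 mm across, 85 mm high, upright. Bystander. Loose; origin at the middle of its underside.
- slides: Stack of greenish glass slides, 50 x 150 x 12 mm high, one piece. Bystander. Loose; origin at the middle of its underside.
- cushion: Grey fabric-covered pad weight, 60 x 130 x 30 mm high. Bystander. Loose; origin at the middle of its underside.
There are look-alikes about, which are no part of the job. Leave any orange or red look-alike of the long_blade alone.

How it is judged (in metres and radians):
On the way, in this order (a step that is already met when the one before it is completed fails the run):
1. the long blade is held in the gripper, off its hook: its foot more than 105 mm above the table, not touching the rack (height (world z) of long_blade above 0.105 m and contact force between long_blade and rack below 0.05 N and contact force between the fingers and long_blade above 1 N), for 0.2 s.
2. still held in the gripper, its foot in the slot, the long blade presses the sprung stop down by more than 1.5 mm (x of long_blade in the frame of slot between -0.007 and 0.007 m and y of long_blade in the frame of slot between -0.02 and 0.02 m and z of long_blade in the frame of slot below -0.03 m and value of joint pad above 0.0015 m and contact force between the fingers and long_blade above 1 N), for 0.1 s.
At the end, for the whole second after the job is handed in: The long blade stands released, at rest, within 0.2 rad of vertical, foot over 30 mm below the slot mouth, within 7 mm (across) and 20 mm (along) of its middle, pressing the stop pad by over 0.7 mm. Short blade (still hanging upright) and bystanders within 30 mm of their starts (x of long_blade in the frame of slot between -0.007 and 0.007 m and y of long_blade in the frame of slot between -0.02 and 0.02 m and z of long_blade in the frame of slot below -0.03 m and value of joint pad above 0.0007 m and angle between long_blade's own z axis and vertical below 0.2 rad and linear speed of long_blade below 0.02 m/s and angular speed of long_blade below 0.15 rad/s and contact force between long_blade and the fingers below 0.05 N and distance of each of short_blade, weight, jar, slides, cushion from where it was at the start of the episode below 0.03 m and angle between short_blade's own z axis and vertical below 0.25 rad); the robot touches nothing.
It fails at once if the long blade is forced: more than 25 N between it and the stand (contact force between long_blade and stand above 25 N).
It fails at once if the short blade is moved by more than 30 mm (distance of short_blade from where it was at the start of the episode above 0.03 m).
It fails at once if the green weight, jar, glass slides or grey pad is moved by more than 30 mm (distance of any of weight, jar, slides, cushion from where it was at the start of the episode above 0.03 m).
It also fails if it takes over 70 s, if anything falls off the work surface, if the arm or the gripper's body presses on something with over 40 N, if the wrist force passes 120 N, or if a joint passes its speed limit or range.

## Working session

There is one attempt and no reset: what is moved stays moved. The work goes in short steps, each a Python script; the robot and the scene stay as the last script left them, time stands still between calls to the robot, and variables do not carry over. Pictures are saved under pics/ and viewed, and the job is handed in when it is done.

```bash
mkdir -p pics; cat > h.py <<'E'
import numpy as np, cv2
from workcell import env
from scipy.spatial.transform import Rotation as R
np.set_printoptions(precision=4,suppress=True)
def cam(p):
    o=np.array(p["orientation"],float)
    return R.from_euler('xyz',o,degrees=True).as_matrix(), np.array(p["position"])
def proj(p,X):
    M,t=cam(p); c=(np.atleast_2d(X)-t)@M
    return np.c_[p["cx"]+p["fx"]*c[:,0]/-c[:,2], p["cy"]+p["fy"]*(-c[:,1])/-c[:,2]]
def ray(p,uv):
    M,t=cam(p); d=np.array([(uv[0]-p["cx"])/p["fx"],-(uv[1]-p["cy"])/p["fy"],-1.]); return t,M@d
def onz(p,uv,z):
    t,d=ray(p,uv); return t+d*(z-t[2])/d[2]
E
python3 - <<'E'
from h import *
s=env.read_state(); print(s)
for n in ("scene","top"):
    p=env.grab_frame(n); cv2.imwrite(f"pics/{n}0.png",p["image"]); print({k:v for k,v in p.items() if k!="image"})
    for t in ["long_blade","long_handle","short_blade","rack","pegs","stand","slot","weight","jar","slides","cushion"]:
        print(t,[(np.array(d["xyz"]).round(4),round(d["score"],2),proj(p,d["xyz"]).round()[0]) for d in env.search_frame(p,t)])
E
```

```text
{'clock': 0.0, 'joint_positions': array([ 79.3295,  22.0908,   0.3792,  -0.028 , -68.4084, -14.8151]), 'qvel': array([ 0.0919,  0.0236, -0.1113,  0.0474, -0.0389, -0.1197]), 'joint_torque': array([ -0.0002, -39.0666,  18.7407,   4.2201,   0.011 ,  -0.0002]), 'position': array([0.2686, 0.5636, 0.1891]), 'tool_rot': array([-89.8773,   0.0055, 154.5041]), 'force': array([-0.6044,  0.4165,  0.7222]), 'wrist_torque': array([ 0.0072, -0.0172, -0.0387]), 'opening': 1.002397616012432}
{'fx': 474.2295146905361, 'fy': 474.2295146905361, 'cx': 272.06301500812503, 'cy': 215.76413850028126, 'position': array([ 1.1257, -0.2503,  0.901 ]), 'orientation': array([35.8121,  0.8628, 63.9421]), 'shot': 1}
long_blade [(array([0.4518, 0.1588, 0.1048]), 0.97, array([308., 142.])), (array([0.4494, 0.2235, 0.1029]), 0.76, array([331., 133.])), (array([0.5646, 0.1888, 0.1626]), 0.69, array([347., 152.])), (array([0.6984, 0.2733, 0.0938]), 0.65, array([410., 203.]))]
long_handle [(array([0.4541, 0.1558, 0.1035]), 0.83, array([307., 144.])), (array([0.6976, 0.2744, 0.0992]), 0.8, array([411., 201.])), (array([0
[... 1677 characters left out ...]
, 227.])), (array([0.5554, 0.298 , 0.2068]), 0.62, array([138., 230.]))]
rack [(array([0.5691, 0.2554, 0.0148]), 0.91, array([174., 226.]))]
pegs [(array([0.5654, 0.2474, 0.0112]), 0.91, array([177., 228.])), (array([ 0.5474, -0.2471,  0.0387]), 0.33, array([368., 239.]))]
stand [(array([ 0.5477, -0.2438,  0.0175]), 0.72, array([365., 239.]))]
slot [(array([ 0.5504, -0.2418,  0.0118]), 0.87, array([364., 238.]))]
weight [(array([0.6355, 0.0155, 0.0439]), 0.69, array([266., 202.]))]
jar [(array([ 0.4932, -0.0061,  0.0834]), 0.67, array([274., 259.]))]
slides [(array([0.7798, 0.1175, 0.0122]), 0.88, array([229., 148.]))]
cushion [(array([ 0.7768, -0.1934,  0.0339]), 0.68, array([348., 150.]))]
```

```bash
python3 - <<'E'
import cv2
a=cv2.imread("pics/scene0.png"); b=cv2.imread("pics/top0.png")
cv2.imwrite("pics/scene0c.png",cv2.resize(a[60:280,230:500],None,fx=2.7,fy=2.7,interpolation=cv2.INTER_CUBIC))
cv2.imwrite("pics/scene0s.png",cv2.resize(a[170:340,70:270],None,fx=3.3,fy=3.3,interpolation=cv2.INTER_CUBIC))
cv2.imwrite("pics/top0c.png",cv2.resize(b[120:320,90:300],None,fx=3,fy=3,interpolation=cv2.INTER_CUBIC))
cv2.imwrite("pics/top0s.png",cv2.resize(b[160:320,290:450],None,fx=3.5,fy=3.5,interpolation=cv2.INTER_CUBIC))
E
```

```text
(no output)
```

View pics/scene0.png

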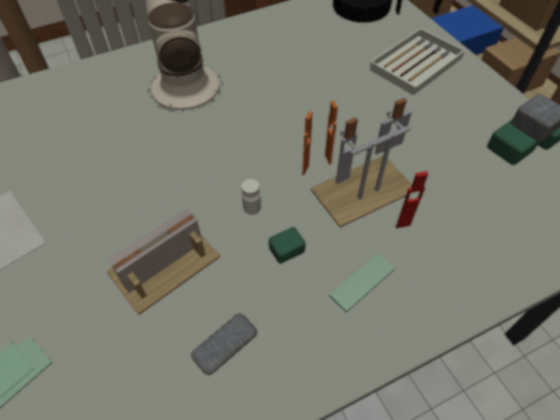

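View pics/top0.png

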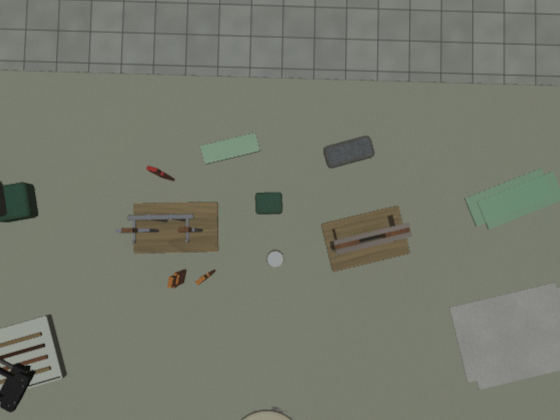

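View pics/scene0c.png

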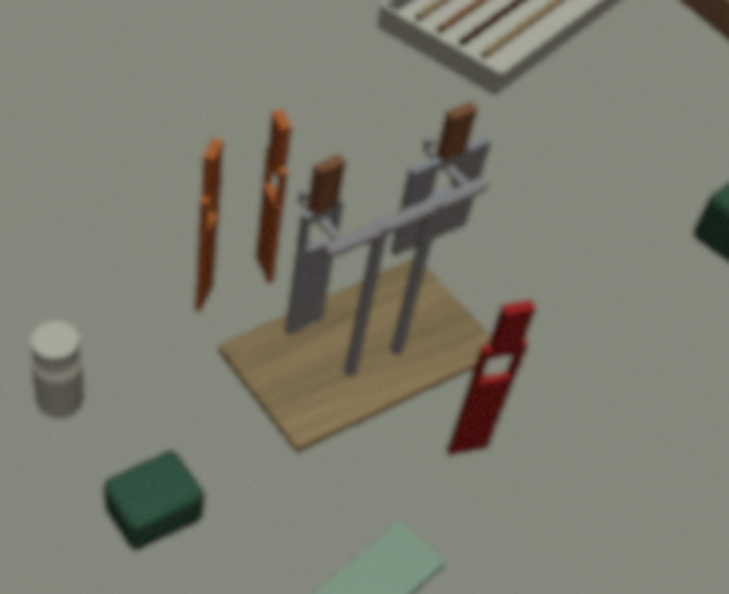

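View pics/top0c.png

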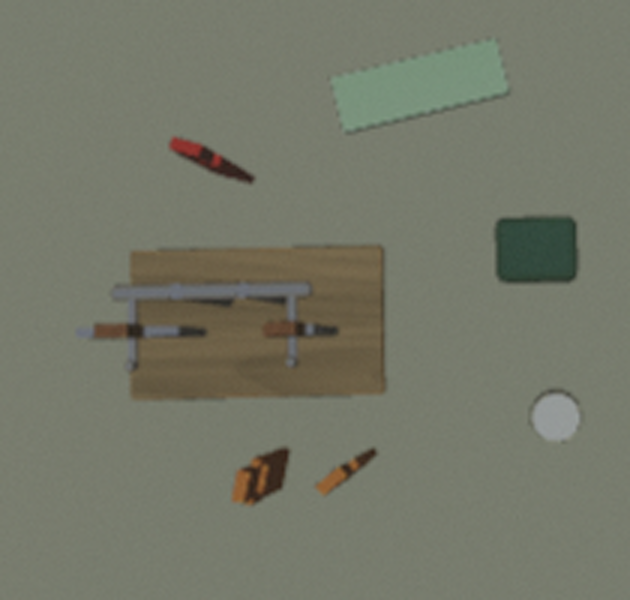

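View pics/top0s.png

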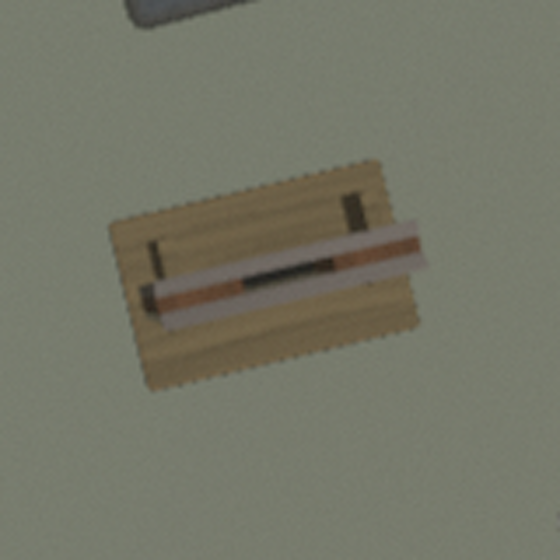

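View pics/scene0s.png

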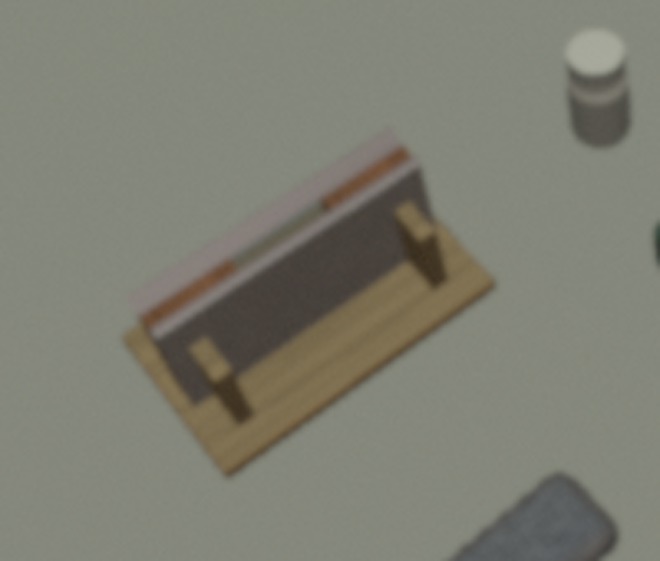

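Candidates for the long blade (scene px):
- Grey steel blade with a wooden tab at (347,152), hanging on the near peg.
- Orange look-alikes at (308,142) and (331,133).
- Red look-alike at (410,203).
- Short wide grey blade at (395,121), on the far peg.

The right one is the narrow grey blade at (347,152), with its handle at (351,128). In the top view its handle is at about (184,229). The crop confirms it: grey, narrow, long and on a peg. The stand's slot is at about (372,238) in top and (154,242) in scene.

```bash
cat >> h.py <<'E'
from scipy.optimize import least_squares
def tri(pa,ua,pb,ub):
    A=[];b=[]
    for p,u in((pa,ua),(pb,ub)):
        t,d=ray(p,u); d=d/np.linalg.norm(d); P=np.eye(3)-np.outer(d,d); A.append(P); b.append(P@t)
    x,r,_,_=np.linalg.lstsq(np.vstack(A),np.hstack(b),rcond=None); return x,np.sqrt(r)
def boxpts(b):
    x0,x1,y0,y1,z0,z1=b
    return np.array([[x,y,z] for x in(x0,x1) for y in(y0,y1) for z in(z0,z1)])
def place(P,pose):
    x,y,yaw=pose; c,s=np.cos(yaw),np.sin(yaw); P=np.asarray(P,float)
    return np.c_[x+c*P[:,0]-s*P[:,1], y+s*P[:,0]+c*P[:,1], P[:,2]]
E
python3 - <<'E'
from h import *
S=env.grab_frame("scene");T=env.grab_frame("top")
import pickle; pickle.dump((S,T),open("f0.pkl","wb"))
# stand
tc=lambda u:np.array(u)/3.5+[290,160]-0.36; sc=lambda u:np.array(u)/3.3+[70,170]-0.35
for u in [(109,222),(379,160),(420,325),(152,390)]: print("stand base top",onz(T,tc(u),.012))
for u in [(228,475),(494,283)]: print("stand base scene",onz(S,sc(u),0.006))
print("slot c",tri(S,sc((279,237)),T,tc((288.5,274))))
for a,b in (((150,322),(157,305)),((408,152),(420,243))): print(onz(T,tc(b),.1),onz(S,sc(a),.1))
tc=lambda u:np.array(u)/3+[90,120]-.33; sc=lambda u:np.array(u)/2.7+[230,60]-.31
for u in [(131,250),(383,245),(384,394),(131,400)]: print("rack base",onz(T,tc(u),.012))
print("bar",onz(T,tc((112,293)),.196),onz(T,tc((310,289)),.196))
print("handle top",onz(T,tc((265,328)),.249),onz(T,tc((265,328)),.249))
print("handletop scene",onz(S,sc((329,162)),.249), tri(S,sc((329,162)),T,tc((268,328))))
print("foot scene",onz(S,sc((305,330)),.064))
E
```

```text
stand base top [ 0.5864 -0.1279  0.012 ]
stand base top [ 0.6377 -0.3302  0.012 ]
stand base top [ 0.5147 -0.3622  0.012 ]
stand base top [ 0.462  -0.1622  0.012 ]
stand base scene [ 0.6383 -0.3291  0.006 ]
stand base scene [ 0.5841 -0.1296  0.006 ]
slot c (array([ 0.55  , -0.2468,  0.097 ]), array([0.0009]))
[ 0.5265 -0.1538  0.1   ] [ 0.575  -0.3339  0.1   ]
[ 0.5739 -0.3377  0.1   ] [ 0.5271 -0.1543  0.1   ]
rack base [0.6276 0.3628 0.012 ]
rack base [0.6371 0.1442 0.012 ]
rack base [0.5076 0.1396 0.012 ]
rack base [0.4976 0.3579 0.012 ]
bar [0.5836 0.326  0.196 ] [0.59   0.1783 0.196 ]
handle top [0.5593 0.2014 0.249 ] [0.5593 0.2014 0.249 ]
handletop scene [0.5588 0.1911 0.249 ] (array([0.5576, 0.1965, 0.2462]), array([0.0052]))
foot scene [0.5643 0.19   0.064 ]
```

```bash
python3 - <<'E'
from h import *
o=[-90,0,92.5]
x,y=0.5598,0.1907
print(env.inverse_kinematics([x,y,.30],o), env.inverse_kinematics([x,y,.212],o))
s=env.read_state(); p=s["position"]
env.move_straight([p[0],p[1],.33],rate=.2)
env.goto([x,y,.30],o); env.gripper_to(0.4,20)
print(env.read_state()["position"],env.read_state()["tool_rot"],env.read_state()["clock"])
a=env.grab_frame("scene");b=env.grab_frame("top")
cv2.imwrite("pics/a1.png",np.hstack([cv2.resize(a["image"][40:200,270:430],None,fx=2.4,fy=2.4),cv2.resize(b["image"][150:310,90:250],None,fx=2.4,fy=2.4)]))
E
```

```text
[ 34.4886  15.6854   6.7381   0.     -81.0526 -31.9886] [ 34.4886  17.9494  -2.4675   0.     -69.5832 -31.9886]
[0.5598 0.1907 0.3   ] [-89.9994  -0.0009  92.4948] 4.975
```

View pics/a1.png

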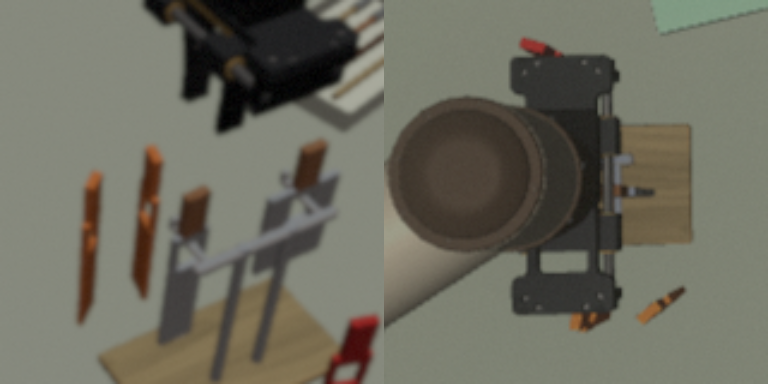

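Left panel (scene crop): the open fingers at (195–235,100–130) sit directly above the steel blade's wooden tab at (193,208). The orange ones are clear. Next: descend and grip.

```bash
python3 - <<'E'
from h import *
x,y=0.5598,0.1907
print(env.move_straight([x,y,.212],rate=.08,force_limit=4))
f0=env.read_state()["force"]
env.gripper_to(0.0,20)
s=env.read_state();print(s["position"],s["opening"]*87,f0,s["force"],s["clock"])
a=env.grab_frame("scene")
cv2.imwrite("pics/a2.png",cv2.resize(a["image"][60:200,270:430],None,fx=4,fy=4))
E
```

```text
False
[0.5596 0.1907 0.2121] 9.68699795716216 [ 0.2435 -0.8951 -0.6593] [-1.8797 -0.4224  1.2162] 6.8917
```

View pics/a2.png

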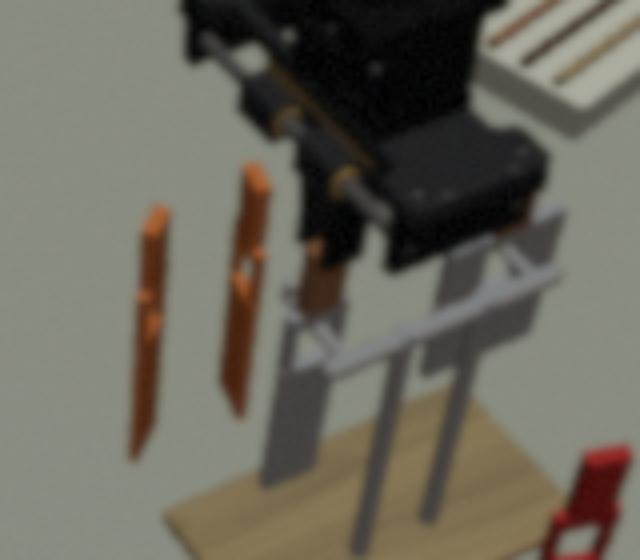

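```bash
python3 - <<'E'
from h import *
a=env.grab_frame("scene")
for z in (.064,.164,.194,.204,.212,.249): print(z,((proj(a,[[.5598,.1907,z],[.563,.1727,z],[.563,.2087,z]])-[270,60])*4).round().tolist())
E
```

```text
0.064 [[288.0, 482.0], [263.0, 497.0], [317.0, 475.0]]
0.164 [[307.0, 360.0], [281.0, 375.0], [339.0, 353.0]]
0.194 [[314.0, 320.0], [287.0, 335.0], [347.0, 312.0]]
0.204 [[316.0, 306.0], [289.0, 321.0], [349.0, 299.0]]
0.212 [[318.0, 295.0], [291.0, 310.0], [351.0, 287.0]]
0.249 [[327.0, 240.0], [299.0, 256.0], [361.0, 233.0]]
```

```bash
python3 - <<'E'
from h import *
a=env.grab_frame("scene")
print(((proj(a,[[.5598+d,.1907,.30] for d in(-.025,.025)])-[270,40])*2.4).round().tolist())
print(((proj(a,[[.5598+d,.1907,.319] for d in(-.025,.025)])-[270,40])*2.4).round().tolist())
i=a["image"][60:200,270:430]; print(i[60:80:2,80].tolist(), i[45,80].tolist())
E
```

```text
[[187.0, 125.0], [221.0, 163.0]]
[[190.0, 106.0], [224.0, 144.0]]
[[29, 41, 60], [30, 43, 62], [16, 25, 40], [13, 20, 35], [20, 33, 54], [26, 39, 63], [26, 40, 63], [27, 41, 64], [32, 43, 65], [54, 58, 67]] [10, 9, 9]
```

```bash
python3 - <<'E'
from h import *
a=env.grab_frame("scene")
i=a["image"][90:150,320:400].astype(float); i=255*(np.clip(i/160,0,1))**.5
i=cv2.resize(i.astype(np.uint8),None,fx=9,fy=9,interpolation=cv2.INTER_CUBIC)
for dx in (-.02,-.005,.005,.02):
  for dy in(-.0095,.0095):
    u=(proj(a,[.5598+dx,.1907+dy,.212])[0]-[320,90]+.5)*9; cv2.circle(i,tuple(int(v) for v in u),4,(0,255,0),1)
cv2.imwrite("pics/a3.png",i)
E
```

```text
(no output)
```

View pics/a3.png

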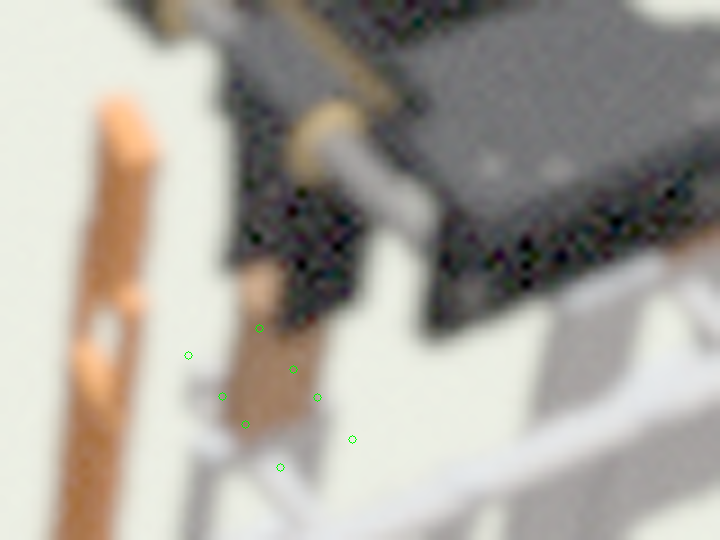

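```bash
python3 - <<'E'
from h import *
a=env.grab_frame("scene");
def q(P): return ((proj(a,P)-[320,90]+.5)*9).round().tolist()
for z in (.262,.282,.30,.32): print(z,q([[.5598+.095,.1907-.0375,z],[.5598+.095,.1907+.0375,z],[.5598-.095,.1907-.0375,z]]))
b=env.grab_frame("top")
for z in (.282,.35): print(proj(b,[[.5598+i*.095,.1907+j*.0375,z] for i in(-1,1) for j in (-1,1)]).round(1).tolist())
cv2.imwrite("pics/b3.png",cv2.resize(b["image"][130:310,90:290],None,fx=3.5,fy=3.3))
s=env.read_state(); print(s["position"],s["joint_positions"],s["opening"])
E
```

```text
0.262 [[386.0, 574.0], [694.0, 454.0], [-66.0, 26.0]]
0.282 [[400.0, 504.0], [713.0, 384.0], [-62.0, -46.0]]
0.3 [[413.0, 440.0], [731.0, 318.0], [-57.0, -112.0]]
0.32 [[428.0, 365.0], [752.0, 243.0], [-52.0, -188.0]]
[[197.0, 274.9], [160.6, 274.2], [199.8, 183.5], [163.8, 182.7]]
[[191.9, 277.5], [153.1, 276.6], [195.0, 179.8], [156.5, 178.9]]
[0.5597 0.1907 0.212 ] [ 34.4919  17.9439  -2.4683  -0.0014 -69.5944 -31.9876] 0.10901980694969074
```

View pics/b3.png

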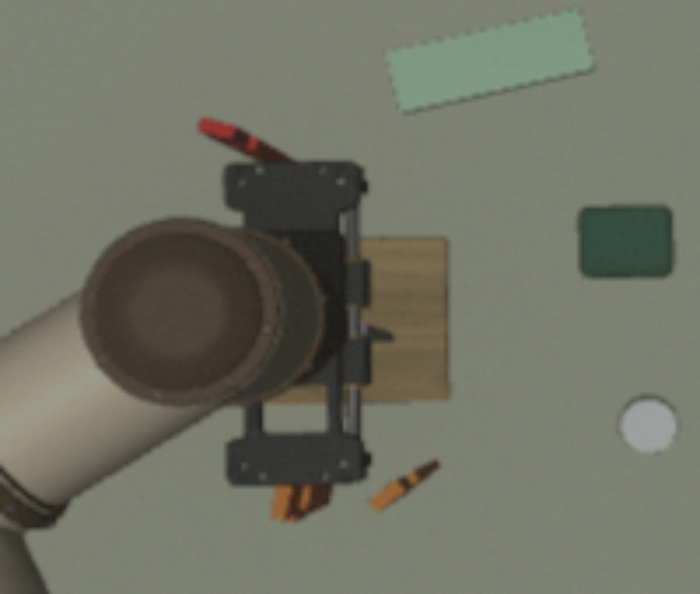

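The picture shows a disagreement. The fingers grip the tab only near its top, with visible tips at z≈0.245, while the TCP reading puts them at 0.212. I'll test this gently by feel before lifting: open slightly and descend with a low force limit.

```bash
python3 - <<'E'
from h import *
x,y=0.5597,0.1907
env.gripper_to(0.3,20)
f0=env.read_state()["force"]
for z in (.206,.201,.197):
    r=env.move_straight([x,y,z],rate=.02,force_limit=4)
    s=env.read_state(); print(r,s["position"],s["force"]-f0,s["clock"])
    if r: break
a=env.grab_frame("scene")
i=a["image"][90:150,320:400].astype(float); i=255*(np.clip(i/160,0,1))**.5
cv2.imwrite("pics/a4.png",cv2.resize(i.astype(np.uint8),None,fx=9,fy=9,interpolation=cv2.INTER_CUBIC))
E
```

```text
False [0.5596 0.1906 0.2058] [-0.0595 -0.4315 -1.1495] 8.275
False [0.5596 0.1906 0.2008] [-0.5934 -0.106  -0.7786] 8.675
False [0.5596 0.1906 0.1968] [-0.9493  0.1855 -1.0184] 9.025
```

View pics/a4.png

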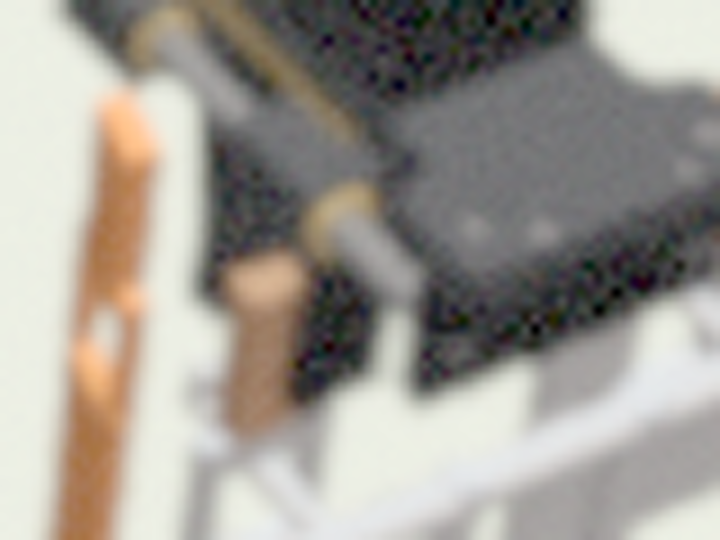

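No contact at 0.197, and the visible tips are at z≈0.23. So the real fingertips sit about 30 mm above the reported TCP, and I'll trust the image. I'll go down gently to about 0.181, which puts the tips near 0.213, then grip.

```bash
python3 - <<'E'
from h import *
x,y=0.5597,0.1907
f0=env.read_state()["force"]
for z in (.190,.185,.181):
    r=env.move_straight([x,y,z],rate=.02,force_limit=4)
    s=env.read_state(); print(r,s["position"],s["force"]-f0,s["clock"])
    if r: break
env.gripper_to(0.0,25)
s=env.read_state(); print(s["opening"]*87,s["force"]-f0)
a=env.grab_frame("scene")
i=a["image"][90:150,320:400].astype(float); i=255*(np.clip(i/160,0,1))**.5
cv2.imwrite("pics/a5.png",cv2.resize(i.astype(np.uint8),None,fx=9,fy=9,interpolation=cv2.INTER_CUBIC))
E
```

```text
False [0.5597 0.1907 0.1899] [-0.4836 -0.3633 -0.6084] 9.575
False [0.5596 0.1907 0.1848] [-0.1743 -0.7589 -0.4152] 9.975
False [0.5596 0.1906 0.1808] [-1.0181 -0.4827  0.4182] 10.325
9.916417136666293 [-0.6361 -0.3426  1.0098]
```

View pics/a5.png

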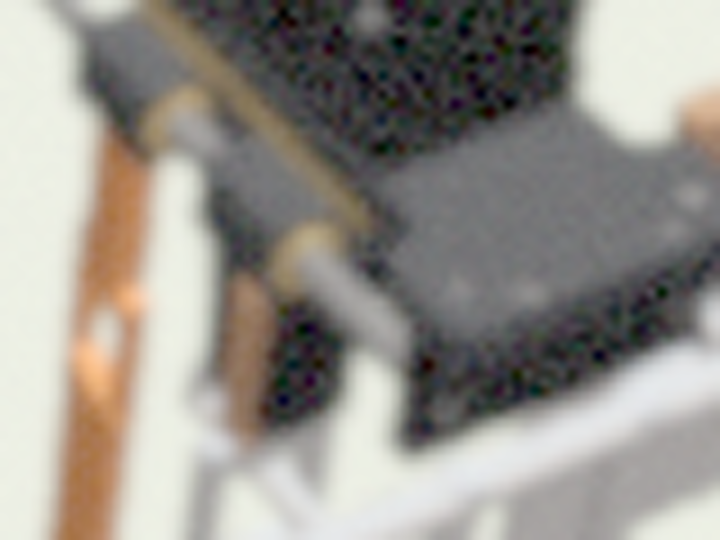

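The tab is now well inside the fingers and the opening reads 9.9 mm. Next: lift 15 mm and check.

```bash
python3 - <<'E'
from h import *
x,y=0.5597,0.1907
f0=env.read_state()["force"]
env.move_straight([x,y,.1955],rate=.03,force_limit=8)
env.dwell(.3)
s=env.read_state(); print(s["position"],s["force"]-f0,s["opening"]*87,s["clock"])
a=env.grab_frame("scene")
cv2.imwrite("pics/a6.png",cv2.resize(a["image"][70:200,290:430],None,fx=4.5,fy=4.5,interpolation=cv2.INTER_CUBIC))
E
```

```text
[0.5596 0.1907 0.1953] [-0.0813 -0.3669 -3.0643] 9.932614176124059 11.7667
```

View pics/a6.png

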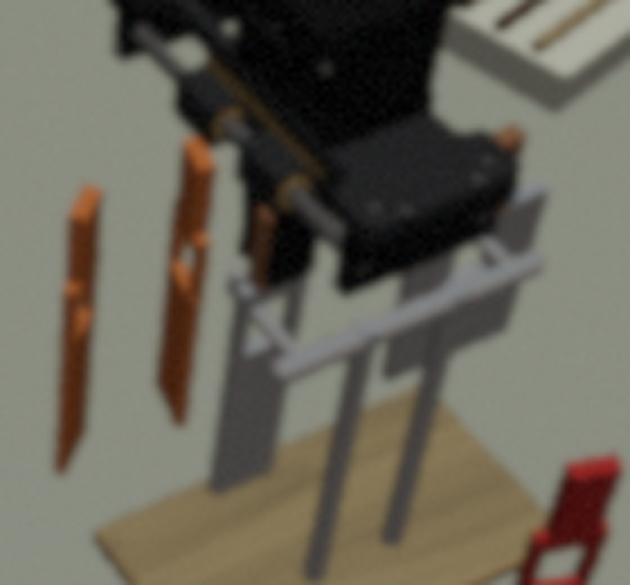

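```bash
python3 - <<'E'
from h import *
import pickle
S,T=pickle.load(open("f0.pkl","rb"))
a=env.grab_frame("scene")
o=S["image"];n=a["image"]
v=np.hstack([cv2.resize(k[105:195,325:375],None,fx=7,fy=6.5,interpolation=cv2.INTER_CUBIC) for k in(o,n)])
cv2.imwrite("pics/cmp.png",v)
t=o[165:190,328:356]; r=cv2.matchTemplate(n[150:200,318:366],t,cv2.TM_CCOEFF_NORMED); print(cv2.minMaxLoc(r), "offset",np.array(cv2.minMaxLoc(r)[3])-[10,15])
print(proj(a,[[.5598,.1907,.064],[.5598,.1907,.079]]))
E
```

```text
(-0.39362266659736633, 0.9538068771362305, (20, 15), (11, 13)) offset [ 1 -2]
[[341.9004 180.4524]
 [342.5905 176.1836]]
```

View pics/cmp.png

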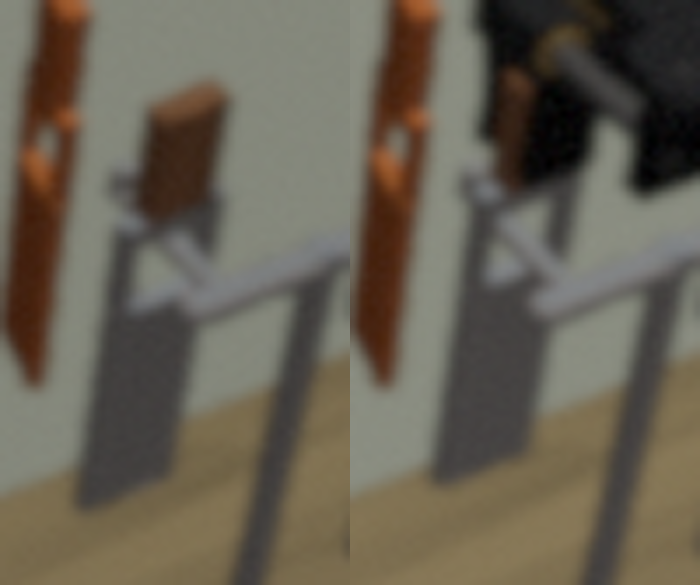

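Comparing the pictures, the foot rose about 3.8 px (≈13.5 mm) and the peg is still inside the eye, so this is within the 9–21 mm window. Next: withdraw along the rack's -x.

```bash
python3 - <<'E'
from h import *
d=-np.array([np.cos(np.radians(2.5)),np.sin(np.radians(2.5)),0])
p0=np.array([.5597,.1907,.1955])
f0=env.read_state()["force"]
r=env.move_straight(p0+d*.05,rate=.06,force_limit=7)
s=env.read_state(); print(r,s["position"],s["force"]-f0,s["clock"])
if not r:
    r=env.move_straight(p0+d*.05+[0,0,.14],rate=.1,force_limit=9)
    env.dwell(.3)
    s=env.read_state(); print(r,s["position"],s["force"]-f0,s["opening"]*87,s["clock"])
a=env.grab_frame("scene");b=env.grab_frame("top")
cv2.imwrite("pics/a7.png",cv2.resize(a["image"][20:220,250:430],None,fx=3,fy=3,interpolation=cv2.INTER_CUBIC))
E
```

```text
False [0.51   0.1886 0.1956] [-0.3806 -0.6835  0.0798] 12.85
False [0.5097 0.1885 0.3353] [-0.7556 -0.9936 -0.6202] 9.597091910873369 14.7
```

View pics/a7.png

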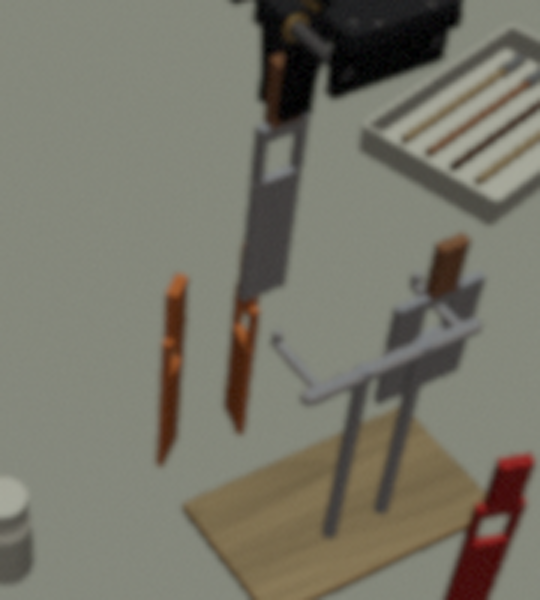

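The blade is held clear of the rack, with its foot well up and the short blade still hanging at (440,310 in the crop). Next: carry it over the stand, foot about 30 mm above the lips, and measure.

```bash
python3 - <<'E'
from h import *
o=[-90,0,104.4]
env.move_straight([.5501,-.2462,.335],rotation=o,rate=.25)
env.dwell(.3)
env.move_straight([.5501,-.2462,.26],rate=.1,force_limit=6)
env.dwell(.3)
s=env.read_state(); print(s["position"],s["tool_rot"],s["force"],s["opening"]*87,s["clock"])
a=env.grab_frame("scene");b=env.grab_frame("top")
import pickle; pickle.dump((a,b),open("f1.pkl","wb"))
cv2.imwrite("pics/a8.png",cv2.resize(a["image"][140:310,90:240],None,fx=3.5,fy=3.5,interpolation=cv2.INTER_CUBIC))
cv2.imwrite("pics/b8.png",cv2.resize(b["image"][160:320,290:450],None,fx=3.5,fy=3.5,interpolation=cv2.INTER_CUBIC))
E
```

```text
[ 0.5503 -0.2463  0.2605] [-90.0473   0.0227 104.401 ] [-0.1947 -0.255  -2.8409] 9.89876004072597 18.2
```

View pics/a8.png

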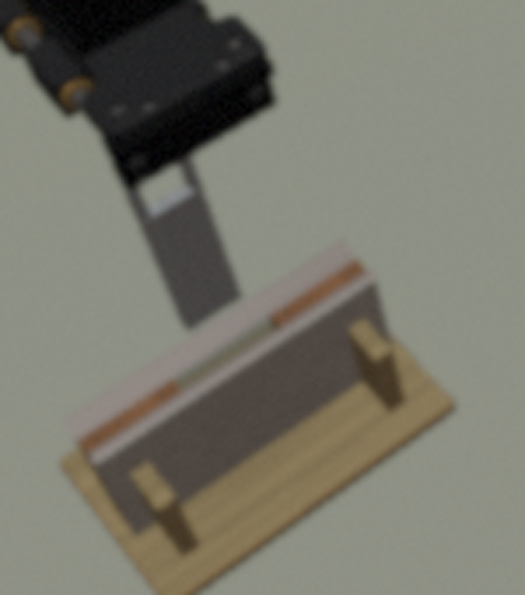

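View pics/b8.png

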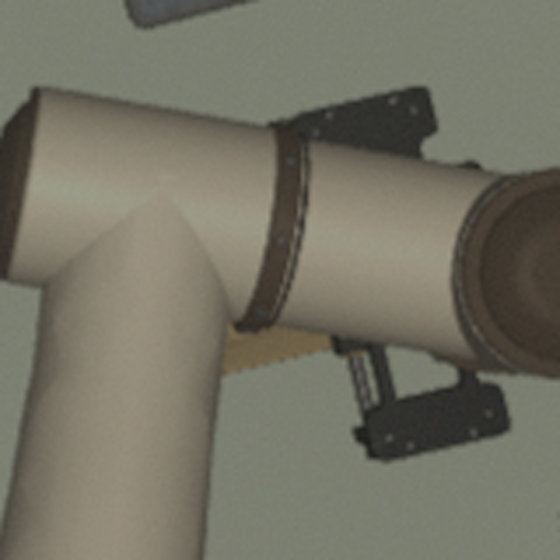

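```bash
cat >> h.py <<'E'
def draw(a,boxes,poses,off,sc,path,roi):
    x0,x1,y0,y1=roi
    i=cv2.resize(a["image"][y0:y1,x0:x1],None,fx=sc,fy=sc,interpolation=cv2.INTER_CUBIC)
    i=(255*np.clip(i/200.,0,1)**.6).astype(np.uint8)
    for b,po,col in boxes:
        P=place(boxpts(b),po); u=((proj(a,P)-[x0,y0]+.5)*sc).round().astype(int)
        for m in range(8):
            for k in (1,2,4):
                n=m^k
                if n>m: cv2.line(i,tuple(map(int,u[m])),tuple(map(int,u[n])),col,1)
    cv2.imwrite(path,i)
E
python3 - <<'E'
from h import *
import pickle; a,b=pickle.load(open("f1.pkl","rb"))
po=(.5502,-.2462,np.radians(14.4)); f=.142
B=[((-.0035,.0035,-.018,.018,f,f+.1),po,(0,255,0)),((-.0035,.0035,-.012,.012,f+.1,f+.13),po,(0,255,0)),
   ((-.006,.006,-.033,.033,.0,.1),po,(0,0,255)),((-.006,.006,-.095,.095,.1,.1),po,(255,0,0)),((-.014,.014,-.095,.095,.11,.11),po,(255,255,0)),((-.065,.065,-.105,.105,0,.012),po,(255,0,255))]
draw(a,B,None,None,4,"pics/w1.png",(90,240,165,310))
E
```

```text
(no output)
```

View pics/w1.png

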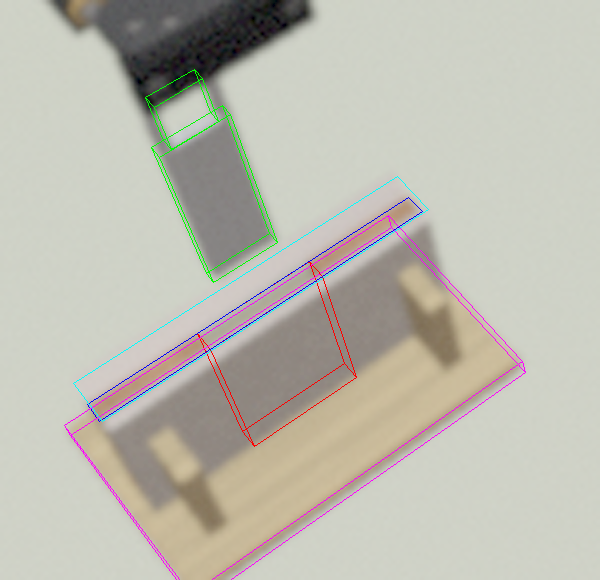

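```bash
python3 - <<'E'
from h import *
import pickle; S,T=pickle.load(open("f0.pkl","rb"))
po=(.5502,-.2462,np.radians(14.4))
B=[((-.006,.006,-.033,.033,.1,.1),po,(0,0,255)),((-.006,.006,-.095,.095,.1,.1),po,(255,0,0)),((-.014,.014,-.095,.095,.11,.11),po,(255,255,0)),((-.065,.065,-.105,.105,0.012,.012),po,(255,0,255))]
draw(T,B,None,None,6,"pics/w2.png",(318,416,200,275))
draw(S,B,None,None,5,"pics/w3.png",(100,225,205,310))
E
```

```text
(no output)
```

View pics/w2.png

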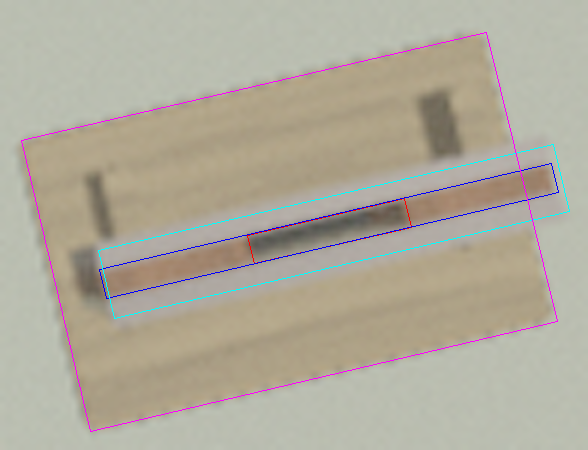

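View pics/w3.png

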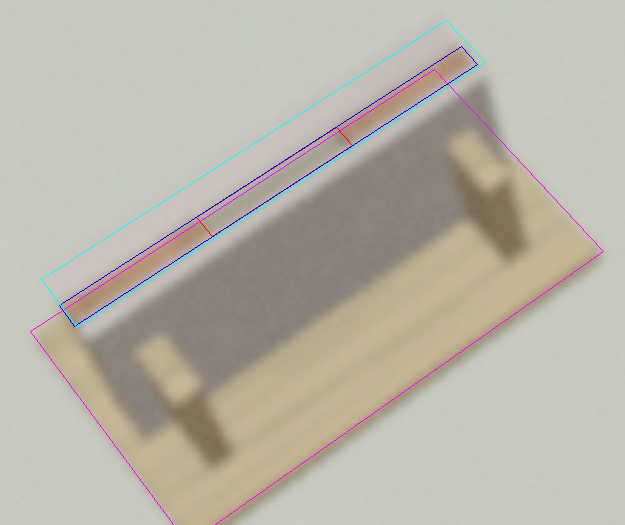

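The overlays of the stand model fit both views: slot at (0.550,-0.246), yaw 14.4°. The held blade matches too. Next: lower slowly into the mouth with a low force limit.

```bash
python3 - <<'E'
from h import *
env.move_straight([.5502,-.2462,.235],rate=.04,force_limit=5)
f0=np.mean([env.read_state()["force"] for _ in range(3)],0)
for z in (.222,.212,.202):
    r=env.move_straight([.5502,-.2462,z],rate=.02,force_limit=4)
    s=env.read_state(); print(r,s["position"],s["force"]-f0,s["wrist_torque"],s["clock"])
    if r: break
a=env.grab_frame("scene")
cv2.imwrite("pics/a9.png",cv2.resize(a["image"][160:290,100:240],None,fx=4,fy=4,interpolation=cv2.INTER_CUBIC))
E
```

```text
False [ 0.5503 -0.2462  0.2221] [-0.5286  0.9747 -0.5207] [ 0.0128 -0.0765  0.0099] 19.875
False [ 0.5502 -0.2462  0.212 ] [-0.0477  1.0251  0.1318] [ 0.0551 -0.0239  0.0313] 20.525
False [ 0.5502 -0.2462  0.202 ] [-0.8293  0.056   0.0649] [ 0.0412 -0.034   0.0128] 21.175
```

View pics/a9.png

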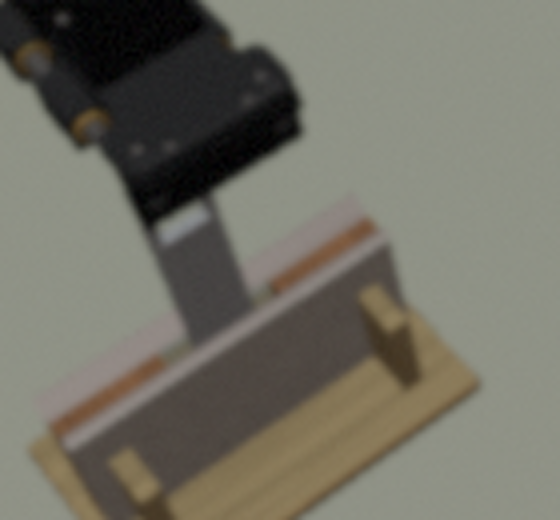

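The foot is inside the slot, centred between the strips, with no contact force. Next: feel for the stop with averaged force readings.

```bash
cat >> h.py <<'E'
def favg(n=8,dt=.04):
    v=[]
    for _ in range(n):
        env.dwell(dt); v.append(env.read_state()["force"])
    return np.mean(v,0),np.std(v,0)
E
python3 - <<'E'
from h import *
x,y=.5502,-.2462
f0,sd=favg(); print("f0",f0,sd)
z=.202
for z in np.arange(.190,.138,-.004):
    r=env.move_straight([x,y,z],rate=.015,force_limit=4)
    f,sd=favg(5); s=env.read_state()
    print(round(z,4),r,s["position"],f-f0,round(s["clock"],2))
    if (f-f0)[2]>2.2 or s["clock"]>50: break
E
```

```text
f0 [ 0.0661  0.226  -2.4924] [0.5101 0.806  0.3275]
0.19 False [ 0.5502 -0.2462  0.1901] [-0.285  -0.1732  0.6718] 22.72
0.186 False [ 0.5502 -0.2462  0.1861] [ 0.1126 -0.5479  0.2759] 23.34
0.182 False [ 0.5503 -0.2462  0.1821] [ 0.0183 -0.2289  0.0588] 23.97
0.178 False [ 0.5503 -0.2462  0.1781] [-0.381  -0.2931  0.2816] 24.59
0.174 False [ 0.5503 -0.2462  0.1741] [0.0493 0.1646 0.1442] 25.22
0.17 False [ 0.5502 -0.2462  0.1701] [-0.3194 -0.1168  0.6277] 25.84
0.166 False [ 0.5502 -0.2462  0.1661] [0.1326 0.2009 0.1251] 26.47
0.162 False [ 0.5503 -0.2462  0.1621] [0.0885 0.2546 0.4276] 27.09
0.158 False [ 0.5503 -0.2462  0.1581] [-0.2165 -0.268   0.5738] 27.72
0.154 False [ 0.5504 -0.2462  0.1542] [-0.2534 -0.573   1.4083] 28.34
0.15 False [ 0.5504 -0.2463  0.1504] [-0.4136  0.0043  5.3908] 28.97
```

The force rises from 1.4 to 5.4 N over 4 mm, which matches the 1 N/mm spring, so the stop is found with first contact at TCP z≈0.155. Next: back off to about the blade's own weight and check it stays linear, then release.

```bash
python3 - <<'E'
from h import *
x,y=.5502,-.2462
env.dwell(.3)
env.move_straight([x,y,.1527],rate=.01)
f,sd=favg(8); print("at .1527",f-np.array([.066,.226,-2.25]),env.read_state()["position"],env.read_state()["opening"]*87)
env.gripper_to(0.6); env.dwell(.5)
f,_=favg(5); print(f,env.read_state()["opening"]*87,env.read_state()["clock"])
a=env.grab_frame("scene")
cv2.imwrite("pics/a10.png",cv2.resize(a["image"][160:290,100:240],None,fx=4,fy=4,interpolation=cv2.INTER_CUBIC))
E
```

```text
at .1527 [ 0.6484 -0.4449  2.9039] [ 0.5502 -0.2461  0.1526] 9.973029833972648
[ 0.0355  0.021  -0.3516] 51.943802486129705 31.6917
```

View pics/a10.png

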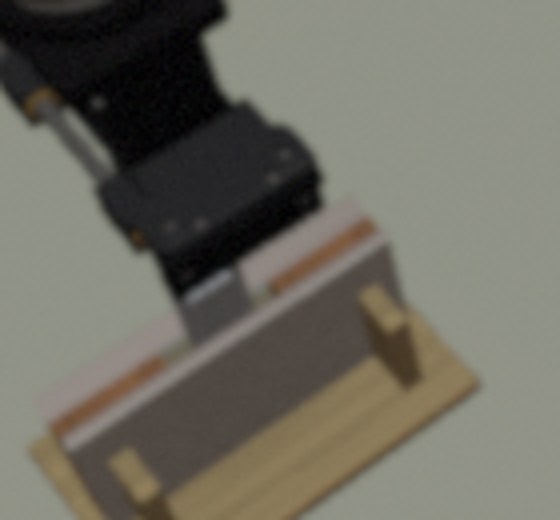

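Released, and the blade stays in the slot. Next: retreat straight up, then clear the view for the final check.

```bash
python3 - <<'E'
from h import *
import pickle
S,T=pickle.load(open("f0.pkl","rb"))
x,y=.5502,-.2462
print(env.move_straight([x,y,.20],rate=.04,force_limit=4))
print(env.move_straight([x,y,.34],rate=.15,force_limit=8))
env.goto([.35,-.38,.36],[-90,0,104.4]); env.dwell(.5)
a=env.grab_frame("scene");b=env.grab_frame("top"); pickle.dump((a,b),open("f2.pkl","wb"))
cv2.imwrite("pics/s_end.png",a["image"]);cv2.imwrite("pics/t_end.png",b["image"])
po=(.5502,-.2462,np.radians(14.4)); f=.0355
B=[((-.0035,.0035,-.018,.018,f,f+.1),po,(0,255,0)),((-.0035,.0035,-.012,.012,f+.1,f+.13),po,(0,255,0)),((-.005,.005,-.012,.012,f+.14,f+.185),po,(0,200,255))]
draw(a,B,None,None,4,"pics/w4.png",(90,240,165,310)); draw(b,B,None,None,6,"pics/w5.png",(318,416,200,275))
print(env.read_state()["clock"],env.read_state()["force"])
E
```

```text
False
False
35.7167 [-0.0344  0.1852  0.9326]
```

View pics/w4.png

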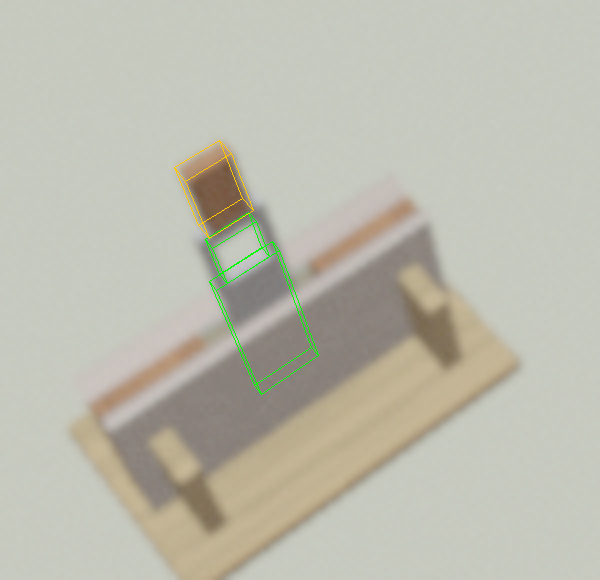

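View pics/w5.png

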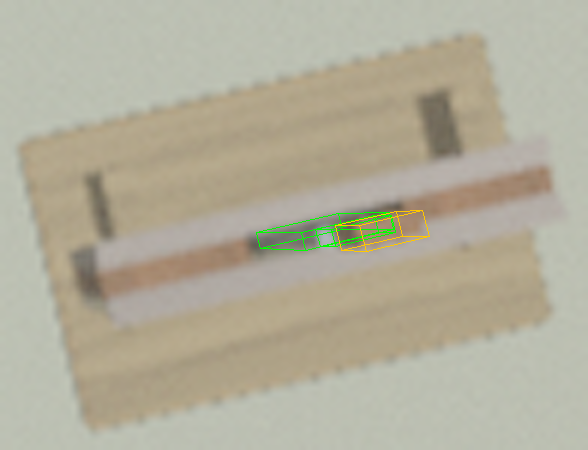

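View pics/s_end.png

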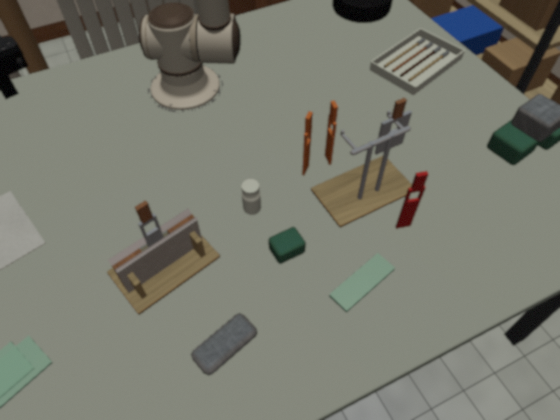

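The blade stands upright in the slot at the predicted depth: the wireframe matches its tab at scene px (145,212). The short blade (395,121), jar (251,197), weight (286,244), slides (361,282) and cushion (224,343) are where they were at the start. Handing in.

```bash
python3 - <<'E'
from h import *
print(env.close_job())
E
```

```text
the job is handed in; nothing more can be done
None
```

The long blade is standing in the slot on the sprung stop, released, and the job is handed in. I lifted it about 13.5 mm, drew it off the peg along the rack's -x and lowered it into the slot at (0.550, -0.246).

- **Stop:** contact came at about 63 mm below the mouth. The force rose by about 4 N over the last 4 mm, as a 1 N/mm spring would. I pressed to about 5 N, eased back to roughly the blade's own weight, then let go and retreated. The last reading before retreating was about 35.7 s on the clock, inside the 70 s.
- **Last checks:** the final pictures match an upright blade model in the slot in both views, to within about 1–2 mm. By eye, the short blade, jar, weight, slides and cushion are where they started. I could not read the pad compression directly, so that rests on the force readings.
- **Disagreement:** the fingertips in the image were about 30 mm higher than the reported TCP. My first pinch only caught the top few mm of the tab, so before lifting I felt my way down with a low force limit and gripped again lower.

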